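# Hang the tool pocket on the keyhole screw

## Task

Pick up the steel tool pocket that has a keyhole in its back plate, pass the keyhole's wide opening over the head of the screw on the upright, then slide the pocket straight down until the screw sits at the top end of the narrow slot, and let go. Feel your way gently: do not press or knock the pocket hard against the screw or the upright (stay well under 25 N), lower it by hand rather than letting it drop onto the screw, and leave everything else on the bench where it is.

Things in the scene. Friction and masses are not known exactly. Their poses are not given: they have to be found in the camera images.
- pocket: Steel tool pocket, about 0.35 kg, on the bench: upright back plate 70 wide x 130 high x 3 thick; before it an open box 70 wide x 60 deep x 55 high. Origin: middle of the lower edge of the plate's rear surface. z up, y along the width, +x out of the rear surface; box and handle towards -x. Plate has a keyhole: wide opening below, narrow slot above.
- handle (a point): Grip point on the pocket's handle, a flat upright bar 10 thick (along y), 28 long (x = -28 to -56), rising from the box floor to z = 125. This point: x = -42, y = 0, z = 105 in the pocket's axes; fingers close along the pocket's y.
- keyhole_entry (a point): Centre of the keyhole's wide opening (19 across, lower corners bevelled) on the plate's rear surface: x = 0, y = 0, z = 88 in the pocket's axes. From it a slot 11 wide runs up to its end at z = 114.
- keyhole_seat (a point): Where the screw's axis lies in the slot when the pocket is fully down: x = 0, y = 0, z = 110 in the pocket's axes, 22 above keyhole_entry.
- upright: Fixed steel upright, 120 wide, 178 high, foot and braces behind it (x = 0 to 100). Origin: on the bench below the middle of its flat front face; -x points out of the front, y along the face, z up. A rigid steel screw sticks out of the front (along -x) on its middle line: shank 8 dia and 5.5 long, then a flat round head 16 dia, 5 thick, whose end is 10.5 from the face.
- slot_mid (a point): Middle (z = 145) of the upright's dark vertical slot, in the plane of its face. The screw is clamped in this slot anywhere from 22 below to 22 above this point: its height is not measured, find it by eye or by feel. A plate pressed on the head's end is held 10.5 from the face; when the 19 opening is over the 16 head it can move up to the face, and then slide down 22.
- plain_tray: Bystander: a similar steel box tray with a low back plate (85 high), no keyhole and no handle. Leave it.
- wrench: Bystander: steel wrench, 160 long, lying flat.
- screwdriver: Bystander: screwdriver, 180 long, lying flat.
- sleeve: Bystander: steel sleeve, 44 across, 50 high, upright.
- bush: Bystander: brass bush, 36 across, 30 high, upright.
Mind the look-alikes: they are no part of the job. What is shaped like the pocket but black or yellow is not meant.

How it is judged:
On the way:
1. the pocket's plate has passed over the screw head, up to the upright's face, with the wide opening (x of keyhole_entry in the frame of upright above -0.004 m and y of keyhole_entry in the frame of upright between -0.006 and 0.006 m and z of keyhole_entry in the frame of upright between 0.105 and 0.185 m), for 0.04 s.
At the end, for the whole second after the job is handed in: The pocket hangs on the screw, let go and at rest, its weight borne by the screw at the slot's top end (seat point within 6 mm of the upright's middle line, at the screw's possible heights 119 to 171 mm), back plate within 4 mm of the face, upright and square to it within 0.12 rad (x of keyhole_seat in the frame of upright above -0.004 m and y of keyhole_seat in the frame of upright between -0.006 and 0.006 m and z of keyhole_seat in the frame of upright between 0.119 and 0.171 m and contact force between pocket and upright above 1.5 N and angle between pocket's own z axis and vertical below 0.12 rad and angle between the x axis of pocket and the x axis of upright, either way round below 0.12 rad and linear speed of pocket below 0.02 m/s); the robot touches nothing.
It fails at once if the pocket is pressed or knocked against the screw or the upright with more than 25 N (contact force between pocket and upright above 25 N).
It fails at once if a bystander is moved by more than 20 mm (distance of any of plain_tray, wrench, screwdriver, sleeve, bush from where it was at the start of the episode above 0.02 m).
It fails at once if the pocket drops onto the screw instead of being lowered (faster than 0.3 m/s while hung over it) (x of keyhole_entry in the frame of upright between -0.006 and 0.004 m and y of keyhole_entry in the frame of upright between -0.01 and 0.01 m and linear speed of pocket above 0.3 m/s).
It also fails if it takes over 72 s, if anything falls off the work surface, if the arm or the gripper's body presses on something with over 40 N, if the wrist force passes 120 N, or if a joint passes its speed limit or range.

## Robot

A 6-joint arm with a two-finger parallel gripper is mounted at the origin on the work surface. World frame = base frame: x ahead of the robot, y to its left, z up, the work surface at z = 0. Lengths are in m, angles in rad, forces in N, time in s.
With the tool pointing down it reaches from about 0.35 to 0.975 m from the base axis. Payload 4.9 kg.
Tool frame: the origin (TCP) lies at the very end of the fingers, on their centre line; the grasp point (between the pads) lies 19 mm behind it; z points along the fingers, y is the line along which they close (so a half turn about z gives the same grasp; the last joint's range is limited). The gripper opens to 85 mm and grips with 20 to 120 N. Pads are 22 mm wide; open, the fingers measure 114 mm over their backs; the gripper's body (76 mm by 85 mm) begins 54 mm behind the grasp point. The pads swing forward as they close: fully open they stand 13 mm farther back than shut.
Start: joints at [-1.447, 0.053, 1.613, -0, 1.476, -0.119], TCP at [0.15, -0.607, 0.231] pointing down, gripper open.
Joint ranges: [-3.01, 3.01], [-1.01, 2.22], [0.06, 2.58], [-1.02, 4.17], [0.09, 2.62], [-3.14, 3.14]. Speed limits (rad/s): [2.57, 2.57, 3.14, 3.14, 3.14, 3.14].

## Interface

Orientations are given as a rotation vector (axis times angle).
In Python, from station import * gives the robot as it stands.
- The arm moves only by the shell command python3 -m crank 'ROWS' [OPENING] [FORCE]. ROWS is JSON, a list of rows, each an object with "offset": the shift along the tool's x, y, z in m, a list of three; "twist": the turn, a rotation vector about the tool's x, y, z in degrees, a list of three. In form: [{"offset": [x, y, z], "twist": [rx, ry, rz]}, ...]. A call has 1 to 20 rows; each row is the pose to reach, as a shift and turn from the pose commanded when the call began, along the tool's axes at that moment; what a row does not reach only later rows make up. A row lasts 1/8 s, in which the tool goes at most 62.5 mm and 10.7 degrees, less where a joint would pass 70% of its speed; a pose out of reach is approached as far as the arm can. A call with a gripper value outside its range is refused whole. OPENING is the opening, from 0 (shut) to 1 (fully open), set as the call begins (- or left out, the last holds). The fingers move at their own pace and stop on an object; FORCE is the grip in N (left out, the last holds). Time passes only in rows, so rows that repeat a pose let the fingers close. It gives the time, the measured TCP pose, the force, the opening and the grip force at its end, in the units of the state.
- get_obs(): the state, without advancing time (a new reading comes with each control period).
- get_image(name): name is "side" or "top"; returns the picture (400x640x3 uint8, red, green, blue); there is no depth.
- get_calibration(name): a dict with "intrinsics" (3x3 intrinsics, pixels), "k1" (the pictures are not rectified: a ray, as slopes to the right and down, at radius r is drawn at 1 + k1 r^2 times it, then the intrinsics apply), "world_from_camera" (4x4, takes a point from camera to world coordinates). Camera axes: x right, y up, looking along -z (the intrinsics and any distortion apply to the point x, -y, -z); pixel columns grow to the right and rows downward; lengths in m; the calibration is good to about 2 mm. A picture is of the moment at which its call begins. get_calibration takes no time and is no camera call.
- finish_job(): hands the job in; it is judged then, once.
Trained networks look in the newest picture that a camera, given by its name, has taken for a name from the list of things; names that differ only in an ending like _2 or _b are one class to them, and where a whole thing is asked for, a point or a joint stands for the part that bears it (a point fixed in the world has none). Each returns a list of dicts, best first, with "confidence" (0 to 1); they miss things now and then, are a little off and sometimes report something else, mostly with a low value. They report only what shows in the picture. A call takes as long as a camera call. They do not tell look-alikes from the thing itself.
- cut_out(query, camera): "region" (400x640 bool, what is visible of it) and "rect" ([centre column, centre row, width, height] in pixels, round what is visible of it).
The state is a dict: "t": time; "q": joint angles; "dq": joint speeds; "effort": joint torques, N m; "tool_pos": TCP position; "tool_rot": TCP orientation; "contact_force": force on the tool from outside, world axes, zero at the start; "wrist_torque": the same for the moment, N m; "opening": finger opening in m; "grip_force": force on a finger pad.
Only numpy, scipy, OpenCV 4.12 (cv2) and the standard library are available. Lean on these libraries where they do the work, as an engineer would, in place of code of your own. Each camera call takes 0.05 s, during which the arm holds its last target. There are 200 camera calls.

## Working session

There is one attempt and no reset: what is moved stays moved. The work goes in short steps, Python scripts to look and compute and a shell command to move; the robot and the scene stay as the last step left them, time stands still between calls to the robot, and variables do not carry over. Pictures are saved under pics/ and viewed, at most 10 in all, crops included, and the job is handed in when it is done.

```bash
mkdir -p pics; ls; python3 - <<'E'
from station import *
import cv2,numpy as np
for n in("side","top"):
    cv2.imwrite(f"pics/{n}0.png",get_image(n)[:,:,::-1])
    c=get_calibration(n);print(n,c["intrinsics"],c["k1"],np.round(c["world_from_camera"],3))
    for q in("pocket","upright","handle","slot_mid","keyhole_entry"):
        print(q,[(round(d["confidence"],2),np.round(d["rect"])) for d in cut_out(q,n)[:3]])
o=get_obs();print(o)
E
```

```text
pics
side [[386.03529684   0.         320.43021567]
 [  0.         386.03529684 200.63701245]
 [  0.           0.           1.        ]] 0.0048043504956147 [[ 0.887  0.257 -0.383  0.275]
 [-0.461  0.518 -0.721 -0.51 ]
 [ 0.013  0.816  0.578  0.521]
 [ 0.     0.     0.     1.   ]]
pocket [(0.94, array([338., 244.,  49.,  80.])), (0.9, array([240., 210.,  44.,  78.])), (0.89, array([276., 277.,  53.,  80.]))]
upright [(0.91, array([233., 166.,  59., 104.]))]
handle [(0.89, array([278., 279.,  52.,  82.])), (0.72, array([242., 207.,  54.,  77.])), (0.68, array([335., 242.,  46.,  82.]))]
slot_mid [(0.85, array([234., 163.,  48.,  96.]))]
keyhole_entry [(0.86, array([275., 277.,  51.,  79.])), (0.78, array([338., 242.,  50.,  77.])), (0.62, array([297., 352.,  73.,  94.]))]
top [[367.55788657   0.         320.44315936]
 [  0.         367.55788657 197.40151718]
 [  0.           0.           1.        ]] -0.04686283426293084 [[ 0.001  0.986 -0.166  0.456]
 [-1.    -0.001 -0.013 -0.001]
 [-0.013  0.166  0.986  0.831]
 [ 0.     0.     0.     1.   ]]
pocket [(0.98, array([372., 277.,  55.,  4
[... 491 characters left out ...]
.]))]
{'t': 0.6, 'q': array([-1.44699221e+00,  5.26617653e-02,  1.61287614e+00,  6.52082872e-06,
        1.47598692e+00, -1.18980542e-01]), 'dq': array([-3.05553043e-04,  9.75343034e-04, -4.89945021e-04, -6.39306255e-04,
        9.35874705e-05, -6.36928599e-04]), 'effort': array([ 3.30608946e-04, -3.93408930e+01, -3.70235074e+01, -1.34555480e-04,
        7.35283247e-04, -6.12631865e-07]), 'tool_pos': array([ 0.15026752, -0.60666228,  0.23134157]), 'tool_rot': array([3.11840647e+00, 3.80420127e-01, 1.04536043e-05]), 'contact_force': array([ 0.68831628, -0.05076542, -0.32731645]), 'wrist_torque': array([-0.02982119,  0.05427264, -0.00373495]), 'grip_force': 0.0, 'opening': 0.08551373142215002}
```

```bash
python3 - <<'E'
import cv2
a=cv2.imread("pics/side0.png")[90:390,160:480];b=cv2.imread("pics/top0.png")[120:345,140:440]
cv2.imwrite("pics/sideA.png",cv2.resize(a,None,fx=2,fy=2,interpolation=2)) 
cv2.imwrite("pics/topA.png",cv2.resize(b,None,fx=2.5,fy=2.5,interpolation=2))
E
```

```text
(no output)
```

View pics/sideA.png

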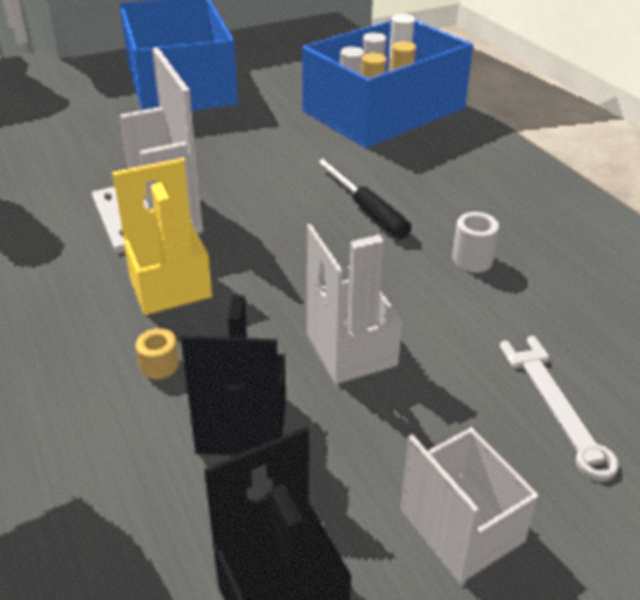

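View pics/topA.png

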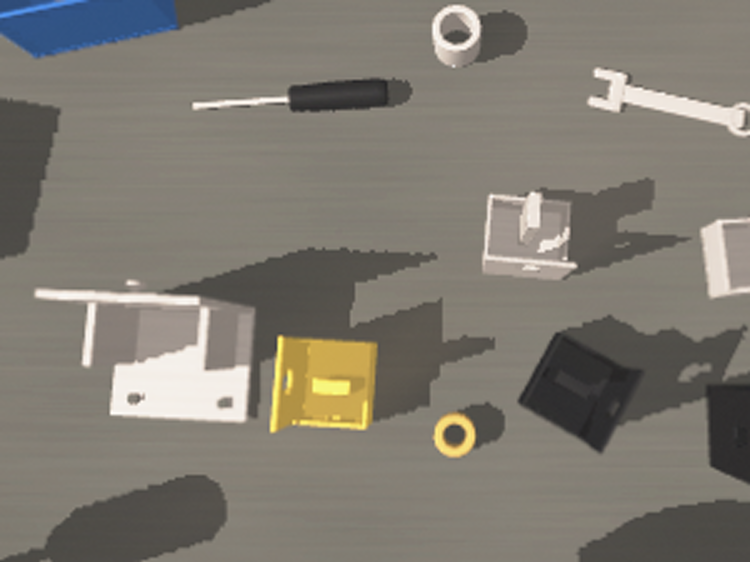

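The side view shows the steel pocket at about crop (350,310) and the upright at (160,150). In the top view the pocket is at (528,235), with its plate towards the robot. The upright's face is the line (35,293)–(255,305), with the screw at (133,283). Next I'll zoom in on these.

```bash
python3 - <<'E'
import cv2,numpy as np
t=cv2.imread("pics/top0.png");s=cv2.imread("pics/side0.png")
def c(im,x,y,w,h):return cv2.resize(im[y:y+h,x:x+w],(400,300),interpolation=cv2.INTER_CUBIC)
A=c(t,326,190,48,36);B=c(t,148,220,100,75);C=c(s,300,196,112,84);D=c(s,200,110,80,60)
cv2.imwrite("pics/z.png",np.vstack([np.hstack([A,B]),np.hstack([C,D])]))
E
```

```text
(no output)
```

View pics/z.png

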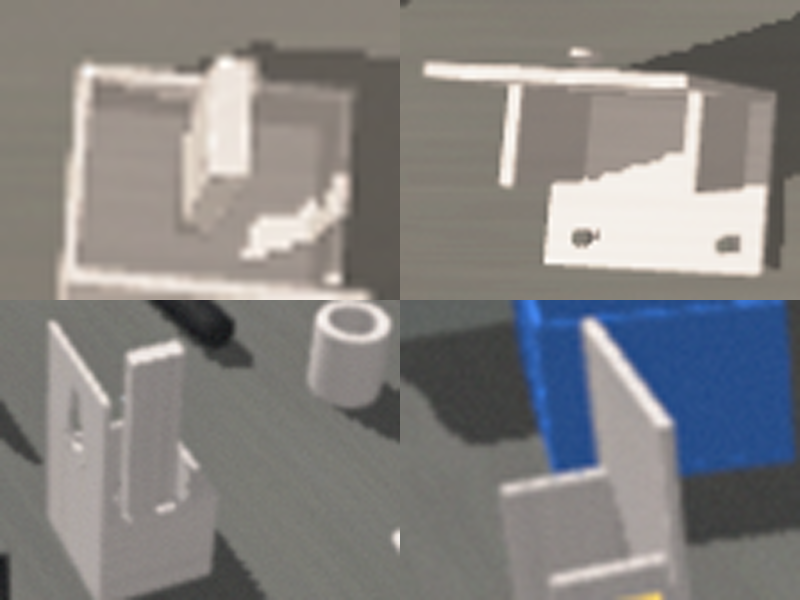

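```bash
cat > h.py <<'E'
from station import *
import numpy as np
from scipy.optimize import least_squares
from scipy.spatial.transform import Rotation as R
CAL={n:get_calibration(n) for n in("side","top")}
def proj(n,P):
    c=CAL[n];M=np.linalg.inv(c["world_from_camera"]);p=M[:3,:3]@np.asarray(P,float)+M[:3,3]
    a=np.array([p[0],-p[1]])/-p[2];a=a*(1+c["k1"]*(a@a));K=c["intrinsics"]
    return np.array([K[0,0]*a[0]+K[0,2],K[1,1]*a[1]+K[1,2]])
def place(v,p): # x,y,yaw(about z),[z]
    c,s=np.cos(v[2]),np.sin(v[2]);z=v[3] if len(v)>3 else 0
    return np.array([v[0]+c*p[0]-s*p[1],v[1]+s*p[0]+c*p[1],p[2]+z])
def fit(pts,v0):
    f=lambda v:np.concatenate([proj(n,place(v,np.array(p)/1000))-np.array(u) for n,p,u in pts])
    r=least_squares(f,v0,loss="soft_l1");return r.x,f(r.x).reshape(-1,2)
E
python3 - <<'E'
from h import *
up=[("top",(0,60,178),(220,238.7)),("top",(0,-60,178),(154.5,236)),("top",(0,60,0),(241.7,243.7)),
("side",(0,60,178),(200+270/5,110+128/5)),("side",(0,-60,178),(200+185/5,110+20/5))]
v,r=fit(up,[.4,.2,np.pi]);print("upright",v,np.degrees(v[2]));print(r.round(1))
for z in range(123,168,4):print(z,[ (proj("top",place(v,np.array([x,0,z])/1000))).round(1) for x in(-5.5,-10.5)])
k=[("side",(0,-35,130),(314,202.2)),("side",(0,35,130),(330,225.7)),("side",(0,35,0),(328,280)),("side",(0,-35,0),(313.4,257.6)),
("side",(-28,5,125),(335.8,213.4)),("side",(-56,5,125),(351.2,210)),
("top",(-56,-5,125),(351.8,197)),("top",(-56,5,125),(357,197.4)),("top",(-28,5,125),(356,210.6)),("top",(-28,-5,125),(351.2,210.6)),("top",(-63,-35,55),(335.8,198.2))]
w,r=fit(k,[.45,-.08,np.pi]);print("pocket",w,np.degrees(w[2]));print(r.round(1))
print("handle",place(w,np.array([-42,0,105])/1000))
E
```

```text
upright [0.49207268 0.24579705 3.1087036 ] 178.1155958474259
[[ 0.1  0.5]
 [-0.2  0.7]
 [ 0.6 -0.2]
 [ 0.1 -2.2]
 [ 0.8 -1.8]]
123 [array([197.7, 236.8]), array([198. , 234.2])]
127 [array([197. , 236.7]), array([197.3, 234.1])]
131 [array([196.3, 236.5]), array([196.5, 233.9])]
135 [array([195.6, 236.4]), array([195.8, 233.8])]
139 [array([194.9, 236.3]), array([195.1, 233.6])]
143 [array([194.1, 236.1]), array([194.4, 233.5])]
147 [array([193.4, 236. ]), array([193.6, 233.3])]
151 [array([192.6, 235.9]), array([192.9, 233.2])]
155 [array([191.9, 235.7]), array([192.1, 233. ])]
159 [array([191.1, 235.6]), array([191.3, 232.9])]
163 [array([190.3, 235.5]), array([190.5, 232.7])]
167 [array([189.5, 235.3]), array([189.8, 232.6])]
pocket [ 0.51875777 -0.05483196  3.07588042] 176.23496619811036
[[-0.8 -0.6]
 [ 0.1 -0.8]
 [ 0.1  1.1]
 [-0.3 -1.4]
 [ 1.7 -0.5]
 [ 1.  -0.8]
 [ 0.2  0. ]
 [ 0.2 -0. ]
 [ 0.4  1. ]
 [ 0.1  0.7]
 [ 0.   0.2]]
handle [ 0.56066712 -0.05758988  0.105     ]
```

```bash
python3 - <<'E'
import cv2
t=cv2.imread("pics/top0.png")
cv2.imwrite("pics/scr.png",cv2.resize(t[226:246,150:230],(800,200),interpolation=0))
E
```

```text
(no output)
```

View pics/scr.png

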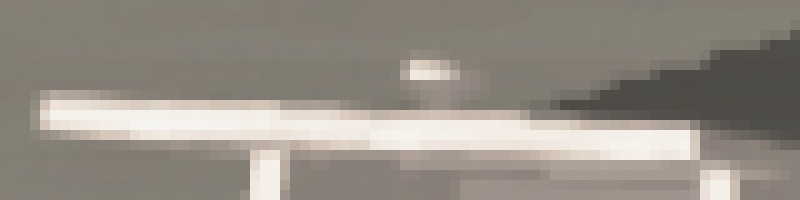

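The screw head spans about columns 190–198 at rows 232–234 in the full top picture. That puts it on the upright's middle line at z of about 143 mm. Now I'll work out the approach.

```bash
cat >> h.py <<'E'
def go(P,yaw,ref=None): # target TCP, tool pointing down, tool y along pocket y (yaw of pocket) mod pi
    o=get_obs();Rc=R.from_rotvec(o["tool_rot"]);best=None
    for k in(0,np.pi):
        a=yaw+k;y=np.array([-np.sin(a),np.cos(a),0]);z=np.array([0,0,-1.]);x=np.cross(y,z)
        d=(Rc.inv()*R.from_matrix(np.c_[x,y,z])).as_rotvec(degrees=True)
        if best is None or np.linalg.norm(d)<np.linalg.norm(best):best=d
    print("offset",(Rc.inv().apply(np.array(P)-o["tool_pos"])).round(4),"twist",best.round(2),"F",o["contact_force"].round(2),"t",o["t"])
    print("tool axes in world (cols)\n",Rc.as_matrix().round(3))
E
python3 - <<'E'
from h import *
go([.5605,-.058,.19],3.0759)
E
```

```text
offset [ 0.5301 -0.434   0.0413] twist [ 0.   -0.   17.67] F [ 0.69 -0.05 -0.33] t 0.6
tool axes in world (cols)
 [[ 0.971  0.24   0.   ]
 [ 0.24  -0.971 -0.   ]
 [-0.     0.    -1.   ]]
```

```bash
python3 -m crank '[{"offset":[0.265,-0.217,0],"twist":[0,0,9]},{"offset":[0.265,-0.217,0],"twist":[0,0,9]},{"offset":[0.265,-0.217,0],"twist":[0,0,9]},{"offset":[0.265,-0.217,0],"twist":[0,0,9]},{"offset":[0.265,-0.217,0],"twist":[0,0,9]},{"offset":[0.265,-0.217,0],"twist":[0,0,9]},{"offset":[0.53,-0.434,0.041],"twist":[0,0,17.7]},{"offset":[0.53,-0.434,0.041],"twist":[0,0,17.7]},{"offset":[0.53,-0.434,0.041],"twist":[0,0,17.7]},{"offset":[0.53,-0.434,0.041],"twist":[0,0,17.7]},{"offset":[0.53,-0.434,0.041],"twist":[0,0,17.7]},{"offset":[0.53,-0.434,0.041],"twist":[0,0,17.7]},{"offset":[0.53,-0.434,0.041],"twist":[0,0,17.7]},{"offset":[0.53,-0.434,0.041],"twist":[0,0,17.7]},{"offset":[0.53,-0.434,0.041],"twist":[0,0,17.7]}]' 1; python3 - <<'E'
from h import *
go([.5605,-.058,.088],3.0759)
import cv2
a=get_image("side")[150:350,220:480,::-1];cv2.imwrite("pics/ap.png",cv2.resize(a,None,fx=2.5,fy=2.5))
E
```

```text
t: 2.48
tool_pos: [0.56, -0.059, 0.1906]
tool_rot: [3.14, -0.106, 0.001]
contact_force: [0.2, -0.4, -0.4]
opening: 0.085
grip_force: 0.0
offset [ 0.0004 -0.001   0.1026] twist [ 0.02 -0.02 -0.12] F [ 0.23 -0.42 -0.4 ] t 2.475
tool axes in world (cols)
 [[ 0.998 -0.068  0.   ]
 [-0.068 -0.998 -0.   ]
 [ 0.     0.    -1.   ]]
```

View pics/ap.png

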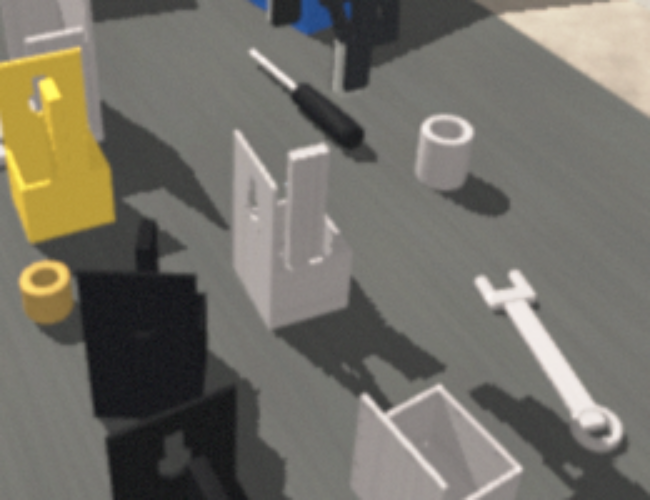

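```bash
python3 - <<'E'
from h import *
for y in(-.1015,-.059,-.0165):print(proj("side",[.56,y,.2]))
print(proj("side",[.5605,-.0576,.125]),proj("top",[.56,-.059,.19]))
E
```

```text
[360.05594685 185.47334756]
[345.89572935 172.50086484]
[333.0698884  160.74977731]
[343.50436172 209.45303706] [357.88932815 199.24567991]
```

```bash
python3 -m crank '[{"offset":[0,-0.001,0.03],"twist":[0,0,0]},{"offset":[0,-0.001,0.06],"twist":[0,0,0]},{"offset":[0,-0.001,0.09],"twist":[0,0,0]},{"offset":[0,-0.001,0.103],"twist":[0,0,0]},{"offset":[0,-0.001,0.103],"twist":[0,0,0]}]' 1; python3 -m crank '[{"offset":[0,0,0],"twist":[0,0,0]},{"offset":[0,0,0],"twist":[0,0,0]},{"offset":[0,0,0],"twist":[0,0,0]},{"offset":[0,0,0],"twist":[0,0,0]},{"offset":[0,0,0],"twist":[0,0,0]},{"offset":[0,0,0],"twist":[0,0,0]},{"offset":[0,0,0],"twist":[0,0,0]},{"offset":[0,0,0],"twist":[0,0,0]},{"offset":[0,0,0],"twist":[0,0,0]}]' 0 70
```

```text
t: 3.15
tool_pos: [0.5598, -0.0573, 0.0867]
tool_rot: [-3.14, 0.105, 0.002]
contact_force: [1.2, 0.8, 0.3]
opening: 0.0853
grip_force: 0.0
t: 4.28
tool_pos: [0.5605, -0.0568, 0.0875]
tool_rot: [-3.14, 0.104, -0.0]
contact_force: [-1.1, 2.7, 2.6]
opening: 0.0096
grip_force: 69.8
```

```bash
python3 -m crank '[{"offset":[0,0,-0.01],"twist":[0,0,0]},{"offset":[0,0,-0.03],"twist":[0,0,0]},{"offset":[0,0,-0.06],"twist":[0,0,0]},{"offset":[0,0,-0.1],"twist":[0,0,0]},{"offset":[0,0,-0.14],"twist":[0,0,0]},{"offset":[0,0,-0.165],"twist":[0,0,0]},{"offset":[0,0,-0.165],"twist":[0,0,0]},{"offset":[0,0,-0.165],"twist":[0,0,0]}]'; python3 - <<'E'
from h import *
go([.575,.243,.2525],np.radians(177.8))
E
```

```text
t: 5.28
tool_pos: [0.5597, -0.0569, 0.251]
tool_rot: [-3.14, 0.104, 0.003]
contact_force: [0.1, -0.3, -5.4]
opening: 0.0094
grip_force: 68.9
offset [-0.0046 -0.3002 -0.0014] twist [-0.01  0.11 -1.6 ] F [ 0.07 -0.27 -5.39] t 5.275
tool axes in world (cols)
 [[ 0.998 -0.066 -0.002]
 [-0.066 -0.998  0.   ]
 [-0.002 -0.    -1.   ]]
```

```bash
python3 -m crank '[{"offset":[-0.001,-0.03,-0.002],"twist":[0,0,-0.5]},{"offset":[-0.001,-0.08,-0.002],"twist":[0,0,-1]},{"offset":[-0.002,-0.13,-0.002],"twist":[0,0,-1.6]},{"offset":[-0.003,-0.18,-0.002],"twist":[0,0,-1.6]},{"offset":[-0.004,-0.23,-0.002],"twist":[0,0,-1.6]},{"offset":[-0.005,-0.27,-0.002],"twist":[0,0,-1.6]},{"offset":[-0.005,-0.295,-0.002],"twist":[0,0,-1.6]},{"offset":[-0.005,-0.3,-0.002],"twist":[0,0,-1.6]},{"offset":[-0.005,-0.3,-0.002],"twist":[0,0,-1.6]},{"offset":[-0.005,-0.3,-0.002],"twist":[0,0,-1.6]},{"offset":[-0.005,-0.3,-0.002],"twist":[0,0,-1.6]}]'; python3 - <<'E'
from h import *
import cv2
for i in range(4):o=get_obs();print(o["contact_force"].round(2),o["wrist_torque"].round(2),o["tool_pos"].round(4));a=get_image("side")
b=get_image("top")
A=cv2.resize(a[70:220,180:330,::-1],(400,400),interpolation=2);B=cv2.resize(b[180:300,130:250,::-1],(400,400),interpolation=2)
cv2.imwrite("pics/near.png",np.hstack([A,B]))
go([.559,.2434,.2525],np.radians(177.8))
E
```

```text
t: 6.65
tool_pos: [0.5754, 0.2418, 0.2543]
tool_rot: [3.141, -0.062, -0.0]
contact_force: [-0.2, 0.2, -4.7]
opening: 0.0091
grip_force: 69.2
[-0.24  0.17 -4.67] [-0.02 -0.03 -0.02] [0.5754 0.2418 0.2543]
[-0.27 -0.51 -5.26] [-0.02 -0.09  0.05] [0.5754 0.2419 0.2544]
[-0.5   0.73 -4.44] [ 0.04 -0.09 -0.02] [0.5754 0.2421 0.2544]
[-0.44 -0.85 -4.98] [ 0.01 -0.07  0.03] [0.5754 0.2422 0.2545]
offset [-0.0164 -0.0003  0.002 ] twist [-0.   -0.01 -0.01] F [-0.11 -0.37 -3.89] t 6.9
tool axes in world (cols)
 [[ 0.999 -0.039  0.   ]
 [-0.039 -0.999  0.   ]
 [ 0.    -0.    -1.   ]]
```

View pics/near.png

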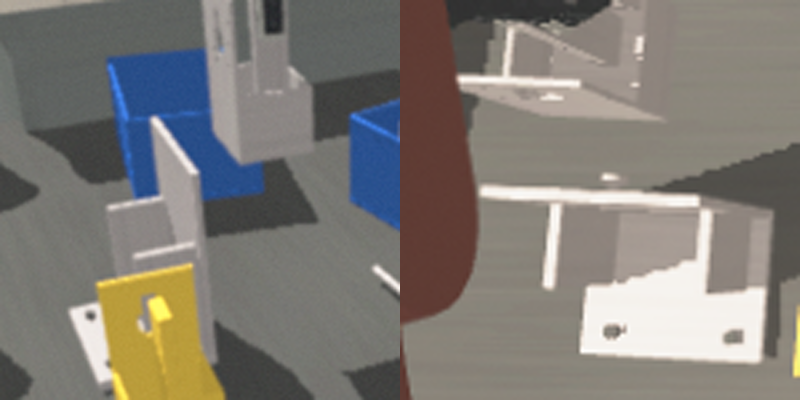

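The pocket hangs upright in the gripper, about 40 mm in front of and above the screw. The screw head shows in the top crop at (610,178). I'll feel for the face first.

```bash
python3 -m crank '[{"offset":[-0.01,0,0.001],"twist":[0,0,0]},{"offset":[-0.02,0,0.001],"twist":[0,0,0]},{"offset":[-0.028,0,0.001],"twist":[0,0,0]},{"offset":[-0.032,0,0.001],"twist":[0,0,0]},{"offset":[-0.034,0,0.001],"twist":[0,0,0]},{"offset":[-0.034,0,0.001],"twist":[0,0,0]},{"offset":[-0.034,0,0.001],"twist":[0,0,0]}]' ; for i in 1; do python3 -m crank '[{"offset":[-0.0005,0,0],"twist":[0,0,0]},{"offset":[-0.001,0,0],"twist":[0,0,0]},{"offset":[-0.001,0,0],"twist":[0,0,0]}]'; python3 -m crank '[{"offset":[-0.0005,0,0],"twist":[0,0,0]},{"offset":[-0.001,0,0],"twist":[0,0,0]},{"offset":[-0.001,0,0],"twist":[0,0,0]}]';python3 -m crank '[{"offset":[-0.0005,0,0],"twist":[0,0,0]},{"offset":[-0.001,0,0],"twist":[0,0,0]},{"offset":[-0.001,0,0],"twist":[0,0,0]}]'; done | egrep "t:|pos|force: \["
```

```text
t: 7.78
tool_pos: [0.5415, 0.244, 0.2533]
tool_rot: [-3.141, 0.06, -0.0]
contact_force: [-0.7, 0.1, -5.0]
opening: 0.0091
grip_force: 69.1
t: 8.15
tool_pos: [0.5403, 0.244, 0.2533]
tool_rot: [3.141, -0.06, -0.0]
contact_force: [0.4, -0.7, -4.9]
t: 8.52
tool_pos: [0.5392, 0.2441, 0.2533]
tool_rot: [-3.141, 0.06, -0.0]
contact_force: [-0.7, -0.5, -4.5]
t: 8.9
tool_pos: [0.5383, 0.2441, 0.2533]
tool_rot: [-3.141, 0.06, -0.0]
contact_force: [-0.7, -1.1, -4.9]
```

```bash
for i in 1; do python3 -m crank '[{"offset":[-0.0005,0,0],"twist":[0,0,0]},{"offset":[-0.001,0,0],"twist":[0,0,0]},{"offset":[-0.001,0,0],"twist":[0,0,0]}]'; python3 -m crank '[{"offset":[-0.0005,0,0],"twist":[0,0,0]},{"offset":[-0.001,0,0],"twist":[0,0,0]},{"offset":[-0.001,0,0],"twist":[0,0,0]}]';python3 -m crank '[{"offset":[-0.0005,0,0],"twist":[0,0,0]},{"offset":[-0.001,0,0],"twist":[0,0,0]},{"offset":[-0.001,0,0],"twist":[0,0,0]}]'; done | egrep "t:|pos|force: \["
```

```text
t: 9.28
tool_pos: [0.5373, 0.2442, 0.2533]
tool_rot: [3.141, -0.06, -0.0]
contact_force: [0.2, 0.4, -5.2]
t: 9.65
tool_pos: [0.5363, 0.2442, 0.2533]
tool_rot: [-3.141, 0.06, -0.0]
contact_force: [-0.3, 0.5, -4.6]
t: 10.02
tool_pos: [0.5353, 0.2442, 0.2533]
tool_rot: [-3.141, 0.06, 0.0]
contact_force: [0.1, 0.6, -4.3]
```

```bash
for i in 1; do python3 -m crank '[{"offset":[-0.0005,0,0],"twist":[0,0,0]},{"offset":[-0.001,0,0],"twist":[0,0,0]},{"offset":[-0.001,0,0],"twist":[0,0,0]}]'; python3 -m crank '[{"offset":[-0.0005,0,0],"twist":[0,0,0]},{"offset":[-0.001,0,0],"twist":[0,0,0]},{"offset":[-0.001,0,0],"twist":[0,0,0]}]';python3 -m crank '[{"offset":[-0.0005,0,0],"twist":[0,0,0]},{"offset":[-0.001,0,0],"twist":[0,0,0]},{"offset":[-0.001,0,0],"twist":[0,0,0]}]'; done | egrep "t:|pos|force: \["
```

```text
t: 10.4
tool_pos: [0.5348, 0.2442, 0.2535]
tool_rot: [-3.141, 0.06, -0.002]
contact_force: [3.2, 0.4, -4.7]
t: 10.78
tool_pos: [0.5342, 0.2443, 0.2537]
tool_rot: [-3.141, 0.06, -0.004]
contact_force: [5.4, 0.2, -4.2]
t: 11.15
tool_pos: [0.5335, 0.2444, 0.254]
tool_rot: [-3.14, 0.061, -0.006]
contact_force: [4.8, -0.4, -4.9]
```

```bash
for i in 1; do python3 -m crank '[{"offset":[0.004,0,0],"twist":[0,0,0]},{"offset":[0.0095,0,0],"twist":[0,0,0]},{"offset":[0.0095,0,0.004],"twist":[0,0,0]},{"offset":[0.0095,0,0.008],"twist":[0,0,0]},{"offset":[0.0095,0,0.008],"twist":[0,0,0]},{"offset":[0.0095,0,0.008],"twist":[0,0,0]}]'; python3 -m crank '[{"offset":[0,0,0.0005],"twist":[0,0,0]},{"offset":[0,0,0.001],"twist":[0,0,0]},{"offset":[0,0,0.001],"twist":[0,0,0]}]';python3 -m crank '[{"offset":[0,0,0.0005],"twist":[0,0,0]},{"offset":[0,0,0.001],"twist":[0,0,0]},{"offset":[0,0,0.001],"twist":[0,0,0]}]';python3 -m crank '[{"offset":[0,0,0.0005],"twist":[0,0,0]},{"offset":[0,0,0.001],"twist":[0,0,0]},{"offset":[0,0,0.001],"twist":[0,0,0]}]'; done | egrep "t:|pos|force: \["
```

```text
t: 11.9
tool_pos: [0.5417, 0.244, 0.2452]
tool_rot: [-3.141, 0.06, 0.0]
contact_force: [-0.5, -0.3, -3.8]
t: 12.28
tool_pos: [0.5418, 0.244, 0.2443]
tool_rot: [3.141, -0.06, -0.0]
contact_force: [-0.1, 1.0, -3.5]
t: 12.65
tool_pos: [0.5418, 0.244, 0.2432]
tool_rot: [3.141, -0.06, -0.0]
contact_force: [-0.1, 0.3, -4.6]
t: 13.02
tool_pos: [0.5418, 0.244, 0.2422]
tool_rot: [3.141, -0.06, -0.0]
contact_force: [0.1, -0.1, -4.0]
```

```bash
for i in 1; do python3 -m crank '[{"offset":[0,0,0.0005],"twist":[0,0,0]},{"offset":[0,0,0.001],"twist":[0,0,0]},{"offset":[0,0,0.001],"twist":[0,0,0]}]'; python3 -m crank '[{"offset":[0,0,0.0005],"twist":[0,0,0]},{"offset":[0,0,0.001],"twist":[0,0,0]},{"offset":[0,0,0.001],"twist":[0,0,0]}]';python3 -m crank '[{"offset":[0,0,0.0005],"twist":[0,0,0]},{"offset":[0,0,0.001],"twist":[0,0,0]},{"offset":[0,0,0.001],"twist":[0,0,0]}]'; done | egrep "t:|pos|force: \["
```

```text
t: 13.4
tool_pos: [0.5418, 0.244, 0.2412]
tool_rot: [3.141, -0.06, -0.0]
contact_force: [-0.2, 1.4, -4.3]
t: 13.78
tool_pos: [0.5418, 0.244, 0.2402]
tool_rot: [3.141, -0.06, -0.0]
contact_force: [0.1, 0.1, -3.8]
t: 14.15
tool_pos: [0.5418, 0.244, 0.2392]
tool_rot: [3.141, -0.06, -0.0]
contact_force: [-0.6, 0.1, -4.0]
```

```bash
for i in 1; do python3 -m crank '[{"offset":[0,0,0.0005],"twist":[0,0,0]},{"offset":[0,0,0.001],"twist":[0,0,0]},{"offset":[0,0,0.001],"twist":[0,0,0]}]'; python3 -m crank '[{"offset":[0,0,0.0005],"twist":[0,0,0]},{"offset":[0,0,0.001],"twist":[0,0,0]},{"offset":[0,0,0.001],"twist":[0,0,0]}]';python3 -m crank '[{"offset":[0,0,0.0005],"twist":[0,0,0]},{"offset":[0,0,0.001],"twist":[0,0,0]},{"offset":[0,0,0.001],"twist":[0,0,0]}]'; done | egrep "t:|pos|force: \["
```

```text
t: 14.52
tool_pos: [0.5418, 0.244, 0.2382]
tool_rot: [3.141, -0.06, -0.0]
contact_force: [0.3, -0.8, -5.4]
t: 14.9
tool_pos: [0.5418, 0.244, 0.2375]
tool_rot: [-3.141, 0.06, -0.0]
contact_force: [0.1, -1.1, -3.8]
t: 15.28
tool_pos: [0.5421, 0.2441, 0.2372]
tool_rot: [-3.141, 0.06, -0.002]
contact_force: [-0.8, 0.1, 0.2]
```

```bash
for i in 1; do python3 -m crank '[{"offset":[0,0,-0.005],"twist":[0,0,0]},{"offset":[0.012,0,-0.005],"twist":[0,0,0]},{"offset":[0.025,0,-0.005],"twist":[0,0,0]},{"offset":[0.025,-0.025,0],"twist":[0,0,0]},{"offset":[0.025,-0.05,0.02],"twist":[0,0,0]},{"offset":[0.025,-0.05,0.05],"twist":[0,0,0]},{"offset":[0.025,-0.05,0.08],"twist":[0,0,0]},{"offset":[0.025,-0.05,0.08],"twist":[0,0,0]},{"offset":[0.01,-0.05,0.08],"twist":[0,0,0]},{"offset":[0.003,-0.05,0.08],"twist":[0,0,0]},{"offset":[0.0003,-0.05,0.08],"twist":[0,0,0]},{"offset":[0.0003,-0.048,0.08],"twist":[0,0,0]},{"offset":[0.0003,-0.048,0.08],"twist":[0,0,0]},{"offset":[0.0003,-0.048,0.08],"twist":[0,0,0]}]'; python3 -m crank '[{"offset":[0,0.0005,0],"twist":[0,0,0]},{"offset":[0,0.001,0],"twist":[0,0,0]},{"offset":[0,0.001,0],"twist":[0,0,0]}]';python3 -m crank '[{"offset":[0,0.0005,0],"twist":[0,0,0]},{"offset":[0,0.001,0],"twist":[0,0,0]},{"offset":[0,0.001,0],"twist":[0,0,0]}]'; done | egrep "t:|pos|force: \["
```

```text
t: 17.02
tool_pos: [0.5441, 0.2919, 0.1564]
tool_rot: [-3.141, 0.06, -0.0]
contact_force: [-0.1, 0.0, -5.5]
t: 17.4
tool_pos: [0.5439, 0.2909, 0.1563]
tool_rot: [3.141, -0.06, -0.0]
contact_force: [0.0, -0.2, -4.0]
t: 17.77
tool_pos: [0.5439, 0.2899, 0.1563]
tool_rot: [-3.141, 0.06, -0.0]
contact_force: [0.3, 0.6, -3.1]
```

```bash
for i in 1; do python3 -m crank '[{"offset":[0,0.0005,0],"twist":[0,0,0]},{"offset":[0,0.001,0],"twist":[0,0,0]},{"offset":[0,0.001,0],"twist":[0,0,0]}]';python3 -m crank '[{"offset":[0,0.0005,0],"twist":[0,0,0]},{"offset":[0,0.001,0],"twist":[0,0,0]},{"offset":[0,0.001,0],"twist":[0,0,0]}]';python3 -m crank '[{"offset":[0,0.0005,0],"twist":[0,0,0]},{"offset":[0,0.001,0],"twist":[0,0,0]},{"offset":[0,0.001,0],"twist":[0,0,0]}]'; done | egrep "t:|pos|force: \["
```

```text
t: 18.15
tool_pos: [0.5438, 0.2889, 0.1563]
tool_rot: [-3.141, 0.06, 0.0]
contact_force: [-0.4, -0.2, -4.0]
t: 18.52
tool_pos: [0.5438, 0.2881, 0.1563]
tool_rot: [-3.141, 0.06, -0.0]
contact_force: [-0.9, -0.2, -4.8]
t: 18.9
tool_pos: [0.5438, 0.2876, 0.1565]
tool_rot: [-3.139, 0.06, -0.001]
contact_force: [0.9, 4.6, -5.3]
```

```bash
for i in 1; do python3 -m crank '[{"offset":[0,-0.003,0],"twist":[0,0,0]},{"offset":[0.012,-0.003,0],"twist":[0,0,0]},{"offset":[0.025,-0.003,0],"twist":[0,0,0]},{"offset":[0.025,0.015,0.007],"twist":[0,0,0]},{"offset":[0.025,0.035,0.0147],"twist":[0,0,0]},{"offset":[0.025,0.042,0.0147],"twist":[0,0,0]},{"offset":[0.025,0.042,0.0147],"twist":[0,0,0]},{"offset":[0.015,0.042,0.0147],"twist":[0,0,0]},{"offset":[0.009,0.042,0.0147],"twist":[0,0,0]},{"offset":[0.006,0.042,0.0147],"twist":[0,0,0]},{"offset":[0.006,0.042,0.0147],"twist":[0,0,0]},{"offset":[0.006,0.042,0.0147],"twist":[0,0,0]}]'; python3 -m crank '[{"offset":[-0.0005,0,0],"twist":[0,0,0]},{"offset":[-0.001,0,0],"twist":[0,0,0]},{"offset":[-0.001,0,0],"twist":[0,0,0]}]';python3 -m crank '[{"offset":[-0.0005,0,0],"twist":[0,0,0]},{"offset":[-0.001,0,0],"twist":[0,0,0]},{"offset":[-0.001,0,0],"twist":[0,0,0]}]'; python3 -m crank '[{"offset":[-0.0005,0,0],"twist":[0,0,0]},{"offset":[-0.001,0,0],"twist":[0,0,0]},{"offset":[-0.001,0,0],"twist":[0,0,0]}]'; done | egrep "t:|pos|force: \["
```

```text
t: 20.4
tool_pos: [0.5482, 0.2449, 0.1417]
tool_rot: [-3.141, 0.06, -0.0]
contact_force: [-0.0, -0.2, -5.1]
t: 20.78
tool_pos: [0.5471, 0.2448, 0.1416]
tool_rot: [3.141, -0.06, -0.0]
contact_force: [-0.6, 0.7, -4.2]
t: 21.15
tool_pos: [0.5461, 0.2448, 0.1416]
tool_rot: [3.141, -0.06, -0.0]
contact_force: [-0.5, 0.1, -4.5]
t: 21.52
tool_pos: [0.5451, 0.2449, 0.1416]
tool_rot: [3.141, -0.06, -0.0]
contact_force: [-0.3, -0.0, -4.6]
```

```bash
for i in 1; do python3 -m crank '[{"offset":[-0.0005,0,0],"twist":[0,0,0]},{"offset":[-0.001,0,0],"twist":[0,0,0]},{"offset":[-0.001,0,0],"twist":[0,0,0]}]';python3 -m crank '[{"offset":[-0.0005,0,0],"twist":[0,0,0]},{"offset":[-0.001,0,0],"twist":[0,0,0]},{"offset":[-0.001,0,0],"twist":[0,0,0]}]'; python3 -m crank '[{"offset":[-0.0005,0,0],"twist":[0,0,0]},{"offset":[-0.001,0,0],"twist":[0,0,0]},{"offset":[-0.001,0,0],"twist":[0,0,0]}]'; done | egrep "t:|pos|force: \["
```

```text
t: 21.9
tool_pos: [0.5441, 0.2449, 0.1416]
tool_rot: [-3.141, 0.06, 0.0]
contact_force: [-0.3, 0.6, -3.7]
t: 22.28
tool_pos: [0.5431, 0.2449, 0.1416]
tool_rot: [-3.141, 0.06, -0.0]
contact_force: [0.2, -0.5, -4.2]
t: 22.65
tool_pos: [0.5421, 0.245, 0.1416]
tool_rot: [-3.141, 0.06, 0.0]
contact_force: [0.4, -0.6, -4.3]
```

It has gone past the head end (0.5455) with no contact, so the opening is over the head. I'll carry on to the face.

```bash
for i in 1; do python3 -m crank '[{"offset":[-0.001,0,0],"twist":[0,0,0]},{"offset":[-0.002,0,0],"twist":[0,0,0]},{"offset":[-0.002,0,0],"twist":[0,0,0]}]';python3 -m crank '[{"offset":[-0.001,0,0],"twist":[0,0,0]},{"offset":[-0.002,0,0],"twist":[0,0,0]},{"offset":[-0.002,0,0],"twist":[0,0,0]}]'; python3 -m crank '[{"offset":[-0.0005,0,0],"twist":[0,0,0]},{"offset":[-0.001,0,0],"twist":[0,0,0]},{"offset":[-0.001,0,0],"twist":[0,0,0]}]';  python3 -m crank '[{"offset":[-0.0005,0,0],"twist":[0,0,0]},{"offset":[-0.001,0,0],"twist":[0,0,0]},{"offset":[-0.001,0,0],"twist":[0,0,0]}]'; done | egrep "t:|pos|force: \["
```

```text
t: 23.02
tool_pos: [0.5401, 0.2451, 0.1416]
tool_rot: [3.141, -0.06, 0.0]
contact_force: [0.4, 1.0, -4.1]
t: 23.4
tool_pos: [0.5381, 0.2451, 0.1416]
tool_rot: [-3.141, 0.06, 0.0]
contact_force: [-0.4, 0.0, -4.7]
t: 23.78
tool_pos: [0.5371, 0.2452, 0.1416]
tool_rot: [-3.141, 0.06, -0.0]
contact_force: [0.7, -0.2, -4.3]
t: 24.15
tool_pos: [0.5361, 0.2452, 0.1416]
tool_rot: [-3.141, 0.06, 0.0]
contact_force: [-0.5, -0.1, -4.0]
```

```bash
for i in 1; do python3 -m crank '[{"offset":[-0.0005,0,0],"twist":[0,0,0]},{"offset":[-0.001,0,0],"twist":[0,0,0]},{"offset":[-0.001,0,0],"twist":[0,0,0]}]';  python3 -m crank '[{"offset":[-0.0005,0,0],"twist":[0,0,0]},{"offset":[-0.001,0,0],"twist":[0,0,0]},{"offset":[-0.001,0,0],"twist":[0,0,0]}]'; done | egrep "t:|pos|force: \["
```

```text
t: 24.52
tool_pos: [0.5352, 0.2453, 0.1417]
tool_rot: [-3.141, 0.06, -0.0]
contact_force: [0.8, 0.1, -3.8]
t: 24.9
tool_pos: [0.5352, 0.2452, 0.1418]
tool_rot: [-3.141, 0.06, -0.005]
contact_force: [5.5, -0.5, -6.7]
```

```bash
for i in 1; do python3 -m crank '[{"offset":[0.0012,0,0],"twist":[0,0,0]},{"offset":[0.0012,0,0.001],"twist":[0,0,0]},{"offset":[0.0012,0,0.003],"twist":[0,0,0]},{"offset":[0.0012,0,0.005],"twist":[0,0,0]},{"offset":[0.0012,0,0.005],"twist":[0,0,0]}]';  python3 -m crank '[{"offset":[0,0,0.0015],"twist":[0,0,0]},{"offset":[0,0,0.003],"twist":[0,0,0]},{"offset":[0,0,0.003],"twist":[0,0,0]}]'; python3 -m crank '[{"offset":[0,0,0.0015],"twist":[0,0,0]},{"offset":[0,0,0.003],"twist":[0,0,0]},{"offset":[0,0,0.003],"twist":[0,0,0]}]';done | egrep "t:|pos|force: \["
```

```text
t: 25.52
tool_pos: [0.5352, 0.2452, 0.1363]
tool_rot: [3.141, -0.06, -0.001]
contact_force: [0.9, -0.4, -4.3]
t: 25.9
tool_pos: [0.5352, 0.2452, 0.1334]
tool_rot: [3.141, -0.06, -0.001]
contact_force: [0.6, 0.7, -4.5]
t: 26.28
tool_pos: [0.5352, 0.2452, 0.1304]
tool_rot: [3.141, -0.06, -0.001]
contact_force: [-0.3, 0.1, -3.4]
```

Sliding free. I'll continue down to about 0.121, then take fine steps.

```bash
for i in 1; do python3 -m crank '[{"offset":[0,0,0.0015],"twist":[0,0,0]},{"offset":[0,0,0.003],"twist":[0,0,0]},{"offset":[0,0,0.003],"twist":[0,0,0]}]';  python3 -m crank '[{"offset":[0,0,0.0015],"twist":[0,0,0]},{"offset":[0,0,0.003],"twist":[0,0,0]},{"offset":[0,0,0.003],"twist":[0,0,0]}]'; python3 -m crank '[{"offset":[0,0,0.001],"twist":[0,0,0]},{"offset":[0,0,0.002],"twist":[0,0,0]},{"offset":[0,0,0.002],"twist":[0,0,0]}]'; python3 -m crank '[{"offset":[0,0,0.0005],"twist":[0,0,0]},{"offset":[0,0,0.001],"twist":[0,0,0]},{"offset":[0,0,0.001],"twist":[0,0,0]}]';python3 -m crank '[{"offset":[0,0,0.0005],"twist":[0,0,0]},{"offset":[0,0,0.001],"twist":[0,0,0]},{"offset":[0,0,0.001],"twist":[0,0,0]}]';done | egrep "t:|pos|force: \["
```

```text
t: 26.65
tool_pos: [0.5352, 0.2452, 0.1274]
tool_rot: [3.141, -0.06, -0.001]
contact_force: [-0.4, -0.5, -5.2]
t: 27.02
tool_pos: [0.5352, 0.2452, 0.1244]
tool_rot: [3.141, -0.06, -0.0]
contact_force: [-0.7, -0.4, -3.9]
t: 27.4
tool_pos: [0.5352, 0.2452, 0.1224]
tool_rot: [3.141, -0.06, -0.0]
contact_force: [-0.5, 0.1, -4.3]
t: 27.78
tool_pos: [0.5353, 0.2453, 0.1216]
tool_rot: [-3.141, 0.06, 0.0]
contact_force: [1.1, -0.3, -4.4]
t: 28.15
tool_pos: [0.5353, 0.2452, 0.1205]
tool_rot: [3.141, -0.06, -0.0]
contact_force: [0.4, 0.0, -4.3]
```

```bash
for i in 1; do python3 -m crank '[{"offset":[0,0,0.0005],"twist":[0,0,0]},{"offset":[0,0,0.001],"twist":[0,0,0]},{"offset":[0,0,0.001],"twist":[0,0,0]}]';python3 -m crank '[{"offset":[0,0,0.0005],"twist":[0,0,0]},{"offset":[0,0,0.001],"twist":[0,0,0]},{"offset":[0,0,0.001],"twist":[0,0,0]}]';done | egrep "t:|pos|force: \["
```

```text
t: 28.52
tool_pos: [0.5353, 0.2453, 0.1196]
tool_rot: [-3.141, 0.06, 0.0]
contact_force: [0.3, 0.8, -3.5]
t: 28.9
tool_pos: [0.5355, 0.2453, 0.1192]
tool_rot: [-3.141, 0.06, -0.0]
contact_force: [-1.4, -1.4, -1.4]
```

```bash
for i in 1; do python3 -m crank '[{"offset":[0,0,0.0004],"twist":[0,0,0]},{"offset":[0,0,0.0004],"twist":[0,0,0]}]'; python3 -m crank '[{"offset":[0,0,0],"twist":[0,0,0]},{"offset":[0,0,0],"twist":[0,0,0]},{"offset":[0,0,0],"twist":[0,0,0]}]' - 20; python3 -m crank '[{"offset":[0,0,0],"twist":[0,0,0]},{"offset":[0,0,0],"twist":[0,0,0]},{"offset":[0,0,0],"twist":[0,0,0]},{"offset":[0,0,0],"twist":[0,0,0]},{"offset":[0,0,0],"twist":[0,0,0]},{"offset":[0,0,0],"twist":[0,0,0]}]' 0.5; python3 -m crank '[{"offset":[0,0,-0.01],"twist":[0,0,0]},{"offset":[0,0,-0.03],"twist":[0,0,0]},{"offset":[0,0,-0.06],"twist":[0,0,0]},{"offset":[0,0,-0.1],"twist":[0,0,0]},{"offset":[0.02,0,-0.14],"twist":[0,0,0]},{"offset":[0.05,0.05,-0.15],"twist":[0,0,0]},{"offset":[0.05,0.1,-0.15],"twist":[0,0,0]},{"offset":[0.05,0.15,-0.15],"twist":[0,0,0]},{"offset":[0.05,0.2,-0.15],"twist":[0,0,0]},{"offset":[0.05,0.25,-0.15],"twist":[0,0,0]},{"offset":[0.05,0.25,-0.15],"twist":[0,0,0]},{"offset":[0.05,0.25,-0.15],"twist":[0,0,0]}]';done | egrep "t:|pos|force: |opening"
python3 - <<'E'
from h import *
import cv2
a=get_image("side");b=get_image("top")
A=cv2.resize(a[90:230,190:330,::-1],(400,400),interpolation=2);B=cv2.resize(b[180:300,140:260,::-1],(400,400),interpolation=2)
cv2.imwrite("pics/end.png",np.hstack([A,B]))
E
```

```text
t: 29.15
tool_pos: [0.5356, 0.2454, 0.1189]
tool_rot: [-3.141, 0.06, -0.001]
contact_force: [-2.9, -1.4, 2.3]
opening: 0.0093
grip_force: 70.2
t: 29.52
tool_pos: [0.5355, 0.2454, 0.1187]
tool_rot: [-3.141, 0.06, -0.001]
contact_force: [-2.6, -1.4, 5.3]
opening: 0.0091
grip_force: 70.6
t: 30.28
tool_pos: [0.5354, 0.2452, 0.1182]
tool_rot: [3.141, -0.06, 0.0]
contact_force: [-0.8, 0.8, -0.1]
opening: 0.0429
grip_force: 0.0
t: 31.78
tool_pos: [0.576, -0.0062, 0.2696]
tool_rot: [-3.141, 0.06, -0.003]
contact_force: [-0.1, -0.1, -0.2]
opening: 0.0428
grip_force: 0.0
```

View pics/end.png

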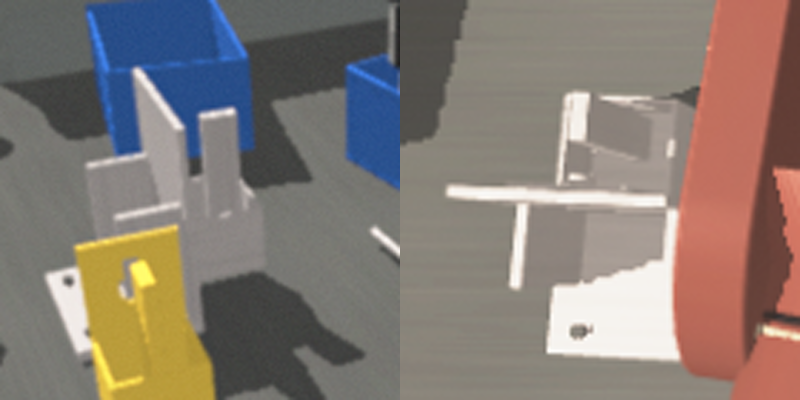

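The pocket hangs flush and upright on the upright (side crop (220,180)), and the gripper is clear of it.

```bash
python3 -c "
from station import *
print(finish_job())"
```

```text
the job is handed in; nothing more can be done
None
```

The pocket hangs on the screw by its keyhole slot, upright and against the face. The gripper has let go and is clear, and I handed the job in at about 32 s; contact forces I read stayed around 10 N or less, and no verdict came back.

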